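# Index the fingerboard carrier, then free and hold open the station guard

### The job

Slide the fingerboard carrier along its rail to the next stop, where it clicks in under the hinged guard. Then tug the guard up by its handle to learn whether the hidden catch has it: if it will not come, push the thumb slide fully across to free it. Raise the guard to about 50 degrees and finish while still holding it up there, leaving the other things on the bench where they are.

Things in the scene. Friction and masses are not known exactly. Their poses are not given: they have to be found in the camera images.
- station: fixed indexing station on the bench: plywood base, 480 mm aluminium rail along its y axis, at its middle a guard over the rail. Origin on the bench surface under the rail's centre line at the guard's middle. x points to the hinge side (away from the robot), y along the rail in the direction the carrier is to be pushed, z up; it stands turned a little about z
- stop_point (a point): where the carrier's middle must stand: on the rail's centre line at the guard's middle, 28 mm above the station's origin (the rail's top); fixed to the station
- carrier (a joint): travel of the carrier in m, growing along the station's +y; starts from 0 to 0.05. A sprung detent clicks in at 0.120 (middle under the guard): the stop wanted. Another detent is at 0.19; the rail ends at 0.20. Sliding takes about 2 N, the detent's ridges (about 5 to 7 mm either side of the stop) up to some 8 N
- carrier_mid (a point): middle of the carrier's underside, on the rail, 28 mm above the bench. The carrier is an aluminium plate 80 mm (x) x 250 mm (y) with a dark fretted fingerboard on it, top 50 mm above the bench; it passes under the guard
- carrier_knob (a point): upright black grip post on the trailing (-y) end of the carrier, 22 mm in diameter, from 42 to 92 mm above the bench, on the rail's centre line; the point is on its axis at its top. It is 115 mm to -y of the carrier's middle, so 115 mm to -y of the station's origin at the stop
- guard (a joint): opening of the guard in rad: 0 shut, 1.3 at most; the near edge rises. It falls shut when let go. If caught it lifts only about 0.04 rad (6 mm at the handle) and stops hard; if not it lifts freely with 2 to 4 N. Whether it is caught cannot be seen and differs from run to run; a pull of 8 to 15 N tells
- guard_handle (a point): middle of the guard's handle: a steel bar 14 mm in diameter, 90 mm long along the station's y, on a post at either end; its axis is 134 mm above the bench, 40 mm above the guard's plate when shut, at station x = -85 mm. Can be pinched from above, fingers on its near and far sides, tool kept upright: the bar turns between the pads as the guard swings
- guard_hinge (a point): middle of the guard's hinge axis (along the station's y), fixed at station x = +80 mm, 88 mm above the bench. The guard is a plate 180 mm (x) x 120 mm (y) x 6 mm with a clear window, about 0.4 kg, from the hinge towards -x. Shut, the handle bar lies 165 mm to -x of the hinge axis and 46 mm above it
- release (a joint): travel of the thumb slide in m: 0 at the start, 0.021 fully across; grows along the station's +y. Slides at 2 to 6 N and stays where it is left. Pushed beyond 0.018 it frees the guard, which then stays free. Not to be pushed before the guard has been tugged
- release_top (a point): top middle of the thumb slide: upright black block 14 mm (x) x 12 mm (y) x 40 mm tall, top 90 mm above the bench, at station x = -150 mm, y = -20 mm at the start. It stands on the ledge of the dark catch box: ledge 50 mm high, x -172 to -106 mm, y -50 to 50 mm, with a wall up to 86 mm behind it
- glue: white glue bottle, 52 mm across, 150 mm tall, orange cap; loose, to be left alone; origin at its underside
- spool: aluminium solder-wire spool, 54 mm across, 54 mm tall, standing on end; loose, to be left alone; origin at its underside
- pickup: black guitar pickup block, 36 x 72 x 20 mm, lying flat; loose, to be left alone; origin at its underside
- screwdriver: screwdriver with red handle, 170 mm long, lying; origin mid-length, x axis towards its tip; loose, to be left alone; origin at its underside
- hammer: small fretting hammer, 240 mm long, lying; origin mid-length, x axis towards its head; loose, to be left alone; origin at its underside
- jar: amber glass jar with steel cap, 64 mm across, 70 mm tall; loose, to be left alone; origin at its underside
- sanding_block: wooden sanding block, 50 x 110 x 30 mm, lying flat; loose, to be left alone; origin at its underside

How it is judged:
By the outcome, as a careful person would: the job done as asked, in the order asked, and still so for the second after the job is handed in, while the arm keeps its last pose, push and grip.
It also fails if it takes over 64 s, if anything falls off the work surface, if the arm or the gripper's body presses on something with over 40 N, if the wrist force passes 120 N, or if a joint passes its speed limit or range.

### The arm

A 6-joint arm with a two-finger parallel gripper is mounted at the origin on the work surface. World frame = base frame: x ahead of the robot, y to its left, z up, the work surface at z = 0. Lengths are in mm, angles in rad, forces in N, time in s.
With the tool pointing down it reaches from about 350 to 875 mm from the base axis. Payload 4.2 kg.
Tool frame: the origin (TCP) lies on the mounting face of the last link; the fingertips stand 173 mm ahead of it and the grasp point (between the pads) lies grip_point_offset ahead of it (grip_point_offset is the distance from the TCP to the grasp point, in mm); z points along the fingers, y is the line along which they close (so a half turn about z gives the same grasp; the last joint's range is limited). The gripper opens to 85 mm and grips with 20 to 120 N. Pads are 22 mm wide; open, the fingers measure 114 mm over their backs; the gripper's body (76 mm by 85 mm) begins 54 mm behind the grasp point. The pads swing forward as they close: fully open they stand 13 mm farther back than shut.
Start: joints at [-0.981, 0.385, 0.008, 0, -1.194, -0.259], TCP at [203.015, -591.088, 404.712] pointing down, gripper open.
Joint ranges: [-3.14, 3.14], [-1.21, 2.06], [-1.07, 1.41], [-3.16, 2.05], [-2.99, -0.16], [-3.1, 3.1]. Speed limits (rad/s): [2.79, 2.79, 3.14, 3.14, 3.14, 3.14].

### API

Orientations are given as a unit quaternion [x, y, z, w].
In Python, from bench import read_state, get_image, job_done, recognise, place_of, grip_point_offset gives the robot as it stands. The module is installed in compiled form; this text tells all that it offers.
- The arm moves only by the tool carry_out, never from a script. Its arguments are lists of equal length, an entry for each row: "slide": the shift along the tool's x, y, z in m, a list of three; "roll": the turn about the tool's z in degrees; "claw": the finger opening in m, from 0 to 0.0854. A call has 1 to 8 rows; each row is the pose to reach, as a shift and turn from the pose commanded when the call began, along the tool's axes at that moment; what a row does not reach only later rows make up. A row lasts 1/8 s, in which the tool goes at most 62.5 mm and 10.7 degrees, less where a joint would pass 70% of its speed; a pose out of reach is approached as far as the arm can. A call with a gripper value outside its range is refused whole. The fingers move at their own pace and stop on an object; the grip force is fixed at half the most. Time passes only in rows, so rows that repeat a pose let the fingers close. It gives the time, the measured TCP pose, the force, the opening and the grip force at its end, in the units of the state.
- read_state(): the state, without advancing time (a new reading comes with each control period).
- get_image(name): name is "side" or "top" or "wrist"; returns a dict with "img" (384x512x3 uint8, red, green, blue), "z_map" (384x512 float32, mm along the optical axis (not along the pixel's ray), 0 where there is no reading), "mtx" (3x3 intrinsics, pixels), "world_from_camera" (4x4, takes a point from camera to world coordinates); the wrist camera has in their place "T_tool_cam" (4x4, takes a point from camera to tool coordinates, whose origin is the TCP and whose axes are the flange's). Camera axes: x right, y up, looking along -z (the intrinsics and any distortion apply to the point x, -y, -z); pixel columns grow to the right and rows downward; lengths in mm; the calibration is good to about 2 mm. A picture is of the moment at which its call begins: read the wrist's pose just before it.
- job_done(): hands the job in; it is judged then, once.
Trained networks look in a picture, given as the dict that the camera call returned (one of the last four; its "shot" number tells which), for a name from the list of things; names that differ only in an ending like _2 or _b are one class to them, and where a whole thing is asked for, a point or a joint stands for the part that bears it (a point fixed in the world has none). Each returns a list of dicts, best first, with "conf" (0 to 1); they miss things now and then, are a little off and sometimes report something else, mostly with a low value. They report only what shows in the picture. A call takes as long as a camera call.
- recognise(picture, thing): "at" ([column, row] in pixels, amid what is visible of it).
- place_of(picture, thing): "at" ([column, row] in pixels: a listed point, or the origin of a listed thing).
The state is a dict: "clock": time; "joints": joint angles; "joint_vel": joint speeds; "joint_efforts": joint torques, N m; "position": TCP position; "ee_rot": TCP orientation; "contact_force": force on the tool from outside, world axes, zero at the start; "wrist_torque": the same for the moment, N m; "gripper_width": finger opening in mm; "grasp_force": force on a finger pad.
Only numpy, scipy, OpenCV 4.12 (cv2) and the standard library are available. Lean on these libraries where they do the work, as an engineer would, in place of code of your own. Each camera call takes 0.05 s, during which the arm holds its last target. There are 200 camera calls.

## Working session

There is one attempt and no reset: what is moved stays moved. The work goes in short steps, Python scripts to look and compute and a tool call to move; the robot and the scene stay as the last step left them, time stands still between calls to the robot, and variables do not carry over. Pictures are saved under pics/ and viewed, at most 10 in all, crops included, and the job is handed in when it is done.

Besides the shell and the picture viewer there is one more tool, called after "Request:" by a JSON object that holds its "name" and its "arguments". carry_out: Moves the arm, as the interface text tells. Its arguments: {"type":"object","properties":{"slide":{"type":"array"},"roll":{"type":"array"},"claw":{"type":"array"}},"required":["slide","roll","claw"]}

```bash
mkdir -p pics; cat > h.py <<'E'
import numpy as np, cv2
from bench import *
from scipy.spatial.transform import Rotation as R
def world(p,uv,Z=None,T=None):
    """pixel -> world; with Z: intersect plane z=Z, else depth map"""
    M=np.array(p.get("world_from_camera") if T is None else T); K=np.array(p["mtx"])
    u,v=uv; d=np.array([(u-K[0,2])/K[0,0],-(v-K[1,2])/K[1,1],-1])
    o=M[:3,3]; w=M[:3,:3]@d
    if Z is not None: return o+w*(Z-o[2])/w[2]
    return o+w*p["z_map"][int(round(v)),int(round(u))]
def wristT(s,p):
    T=np.eye(4); T[:3,:3]=R.from_quat(s["ee_rot"]).as_matrix(); T[:3,3]=s["position"]
    return T@np.array(p["T_tool_cam"])
E
python3 - <<'E'
from h import *
s=read_state(); print({k:np.round(v,3) for k,v in s.items()}, grip_point_offset)
print(R.from_quat(s["ee_rot"]).as_matrix().round(3))
ims=[]
Zs=dict(carrier_knob=92,guard_handle=134,guard_hinge=88,release_top=90,carrier_mid=28,stop_point=28,station=0,glue=0,jar=0,spool=0,hammer=0,screwdriver=0,pickup=0,sanding_block=0)
for n in("top","side"):
    p=get_image(n); ims.append(p["img"][:,:,::-1]); print(n,p.keys())
    for t,z in Zs.items():
        r=place_of(p,t)[:1]
        for q in r: print(t,np.round(q["at"]),round(q["conf"],2),world(p,q["at"],z).round(1))
cv2.imwrite("pics/a.png",cv2.resize(np.vstack(ims),(0,0),fx=.78,fy=.78))
E
```

```text
{'clock': np.float64(0.0), 'joints': array([-0.981,  0.386,  0.007, -0.   , -1.194, -0.259]), 'joint_vel': array([ 0.   , -0.001,  0.   , -0.001, -0.   ,  0.001]), 'joint_efforts': array([-0.0000e+00, -3.9229e+01,  1.8840e+01,  4.1860e+00, -5.0000e-03,
        0.0000e+00]), 'position': array([ 202.944, -590.895,  403.634]), 'ee_rot': array([-0.165,  0.986,  0.001, -0.   ]), 'contact_force': array([0.323, 0.495, 0.247]), 'wrist_torque': array([ 0.006,  0.027, -0.004]), 'grasp_force': np.float64(0.0), 'gripper_width': np.float64(85.197)} 154.70000000000002
[[-0.946 -0.325 -0.001]
 [-0.325  0.946  0.002]
 [ 0.     0.002 -1.   ]]
top dict_keys(['img', 'z_map', 'mtx', 'world_from_camera', 'shot'])
carrier_knob [388. 190.] 0.89 [ 583.9 -206.8   92. ]
guard_handle [301. 219.] 0.86 [518.9   8.3 134. ]
guard_hinge [301. 155.] 0.85 [676.8  -3.   88. ]
release_top [303. 249.] 0.63 [451.6   1.4  90. ]
carrier_mid [332. 190.] 0.88 [598.5 -82.4  28. ]
station [299. 189.] 0.95 [606.5  -1.5   0. ]
glue [245. 227.] 0.7 [512.1 139.7   0. ]
jar [191. 180.] 0.67 [640.  278.9   0. ]
spool [348. 156.] 0.7
[... 248 characters left out ...]
, 'mtx', 'world_from_camera', 'shot'])
carrier_knob [317. 147.] 0.76 [ 590.2 -206.4   92. ]
guard_handle [292. 177.] 0.74 [520.8  22.9 134. ]
guard_hinge [253. 166.] 0.95 [679.9 -11.1  88. ]
release_top [318. 195.] 0.5 [455.6  -6.5  90. ]
carrier_mid [295. 183.] 0.72 [582.6 -87.6  28. ]
stop_point [275. 192.] 0.87 [601.8 -11.8  28. ]
station [268. 199.] 0.61 [620.1  -6.3   0. ]
glue [263. 241.] 0.78 [519.1 147.5   0. ]
jar [194. 248.] 0.75 [641.7 279.2   0. ]
spool [273. 172.] 0.52 [ 695.4 -126.2    0. ]
hammer [361. 183.] 0.66 [ 444.7 -243.6    0. ]
screwdriver [206. 216.] 0.64 [707.9 165.8   0. ]
pickup [272. 195.] 0.67 [624.4 -26.1   0. ]
sanding_block [219. 265.] 0.92 [548.6 283.7   0. ]
```

View pics/a.png

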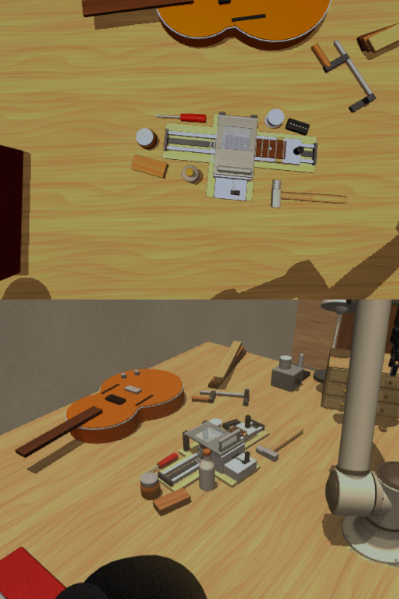

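The top view (half of the picture) shows the station in the middle, with the knob at about (388,190) and the handle at about (301,219) in full-image pixels. The networks agree with it. Next I move above the knob.

```bash
cat >> h.py <<'E'
def go(pos,yaw,s=None):
    """tool-axis slide (m) and roll (deg) to put TCP at pos, tool y along world angle yaw (deg, mod 360)"""
    s=s or read_state(); M=R.from_quat(s["ee_rot"]).as_matrix()
    cur=np.degrees(np.arctan2(M[1,1],M[0,1]))
    print("slide",(M.T@(np.array(pos)-s["position"])/1000).round(4),"roll",round(-((yaw-cur+180)%360-180),2))
E
python3 -c "
from h import *
go([560,-190,380],174.8)"
```

```text
slide [-0.4679  0.2634  0.0247] roll -65.85
```

Request:
{"name": "carry_out", "arguments": {"slide": [[-0.058,0.033,0.003],[-0.117,0.066,0.006],[-0.175,0.099,0.009],[-0.234,0.132,0.012],[-0.292,0.165,0.015],[-0.351,0.198,0.018],[-0.41,0.23,0.022],[-0.468,0.263,0.025]], "roll": [-8,-16,-24,-33,-41,-49,-57,-65.9], "claw": [0.0854,0.0854,0.0854,0.0854,0.0854,0.0854,0.0854,0.0854]}}

```text
clock: 2.5
position: [536.5, -216.5, 381.8]
ee_rot: [-0.677, 0.736, -0.0, 0.0]
contact_force: [2.0, -0.2, 0.8]
gripper_width: 85.2
grasp_force: 0.0
```

```bash
python3 - <<'E'
from h import *
s=read_state(); p=get_image("wrist"); T=wristT(s,p)
print(np.round(s["position"],1),s["clock"])
for t,z in dict(carrier_knob=92,guard_handle=134,guard_hinge=88,release_top=90,carrier_mid=28,stop_point=28,station=0).items():
    for q in place_of(p,t)[:1]: print(t,np.round(q["at"]),round(q["conf"],2),world(p,q["at"],z,T).round(1))
cv2.imwrite("pics/b.png",p["img"][:,:,::-1])
E
```

```text
[ 536.5 -216.5  381.8] 2.5
carrier_knob [200. 214.] 0.92 [ 582.2 -198.5   92. ]
guard_handle [129. 176.] 0.75 [ 616.6 -242.   134. ]
carrier_mid [207. 295.] 0.76 [599.3 -85.5  28. ]
station [211. 345.] 0.93 [ 6.086e+02 -2.000e-01  0.000e+00]
```

View pics/b.png

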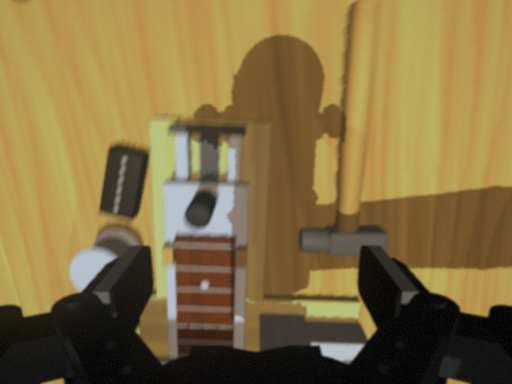

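The picture shows the knob at about (203,207) on the light end plate, clear of the hammer (345,235) and spool (95,265). I'll pin down the knob's top with depth.

```bash
cat >> h.py <<'E'
def cloud(p,T=None):
    M=np.array(p.get("world_from_camera") if T is None else T); K=np.array(p["mtx"]); Z=p["z_map"]
    v,u=np.indices(Z.shape); P=np.stack([(u-K[0,2])/K[0,0]*Z,-(v-K[1,2])/K[1,1]*Z,-Z],-1)
    W=P@M[:3,:3].T+M[:3,3]; W[Z==0]=np.nan; return W
E
python3 - <<'E'
from h import *
s=read_state(); p=get_image("wrist"); W=cloud(p,wristT(s,p))
c=W[185:235,170:240].reshape(-1,3); k=c[(c[:,2]>84)&(c[:,2]<100)]
print("knob",len(k),k.mean(0).round(1),k.min(0).round(1),k.max(0).round(1))
for v in (240,260,280,300): # fingerboard/carrier top z~40-50 span
    r=W[v,140:280]; m=(r[:,2]>36)&(r[:,2]<56); print(v,r[m][[0,-1]].round(1).tolist())
p=get_image("top"); W=cloud(p).reshape(-1,3); W=W[~np.isnan(W[:,0])]
near=(abs(W[:,0]-560)<160)&(abs(W[:,1])<110)
for n,a,b,xl,xh in(("handle",128,146,480,560),("guard",88,100,560,670),("rel",83,95,430,470)):
    c=W[near&(W[:,2]>a)&(W[:,2]<b)&(W[:,0]>xl)&(W[:,0]<xh)]
    if len(c)>2: print(n,len(c),c.mean(0).round(1),c.min(0).round(1),c.max(0).round(1))
go([583,-202,240],174.8)
E
```

```text
knob 594 [ 582.6 -199.9   91.4] [ 572.5 -209.5   84.1] [ 593.9 -188.1   94.2]
240 [[628.2, -160.9, 40.8], [548.9, -152.4, 38.3]]
260 [[629.7, -145.4, 52.4], [551.0, -137.9, 52.0]]
280 [[633.0, -118.0, 41.4], [554.9, -111.4, 42.5]]
300 [[636.6, -95.4, 41.5], [557.2, -88.0, 41.5]]
handle 271 [523.7   9.  139.5] [512.9 -42.7 131.5] [536.3  59.6 145.3]
guard 2054 [613.6   3.2  93.6] [560.  -56.8  88.1] [669.9  64.2  99.5]
rel 31 [457.   -2.6  90.3] [451.   -8.2  83.7] [462.9   3.9  94.5]
slide [-0.0216 -0.0466  0.1418] roll -0.06
```

```bash
python3 -c "
from h import *
go([583,-199.5,232],173)"
```

```text
slide [-0.0241 -0.0463  0.1498] roll 1.74
```

Request:
{"name": "carry_out", "arguments": {"slide": [[-0.024,-0.046,0.0],[-0.024,-0.046,0.04],[-0.024,-0.046,0.08],[-0.024,-0.046,0.12],[-0.024,-0.046,0.15],[-0.024,-0.046,0.15],[-0.024,-0.046,0.15],[-0.024,-0.046,0.15]], "roll": [1.7,1.7,1.7,1.7,1.7,1.7,1.7,1.7], "claw": [0.0854,0.0854,0.0854,0.0854,0.0854,0.0854,0.05,0.03]}}

```text
clock: 4.0
position: [583.8, -198.8, 233.5]
ee_rot: [-0.664, 0.748, -0.001, 0.001]
contact_force: [-0.7, -0.2, 0.8]
gripper_width: 51.5
grasp_force: 0.0
```

Request:
{"name": "carry_out", "arguments": {"slide": [[0,0,0],[0,0,0],[0,0,0],[0,0,0],[0,0,0],[0,0,0]], "roll": [0,0,0,0,0,0], "claw": [0.01,0.01,0.01,0.01,0.01,0.01]}}

```text
clock: 4.75
position: [583.5, -198.4, 232.7]
ee_rot: [-0.664, 0.748, -0.0, 0.0]
contact_force: [-1.8, 1.0, 6.1]
gripper_width: 20.4
grasp_force: 58.6
```

```bash
python3 - <<'E'
from h import *
s=read_state();print(np.round(s["position"],1),s["contact_force"],s["gripper_width"],s["grasp_force"])
go(np.array(s["position"])+85*np.array([.122,.9925,0]),173)
p=get_image("top"); cv2.imwrite("pics/c.png",cv2.resize(p["img"][120:280,170:430,::-1],None,fx=3,fy=3))
E
```

```text
[ 583.5 -198.4  232.7] [-1.83431871  1.00293402  6.09942965] 20.445722862750827 58.61366808414459
slide [-0.085  -0.0003 -0.    ] roll 0.18
```

View pics/c.png

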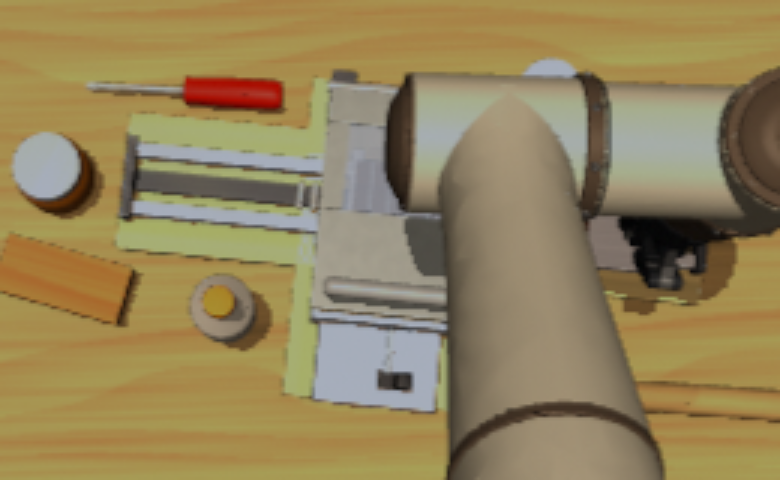

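The picture shows the arm over the knob at the right end. The guard, handle (325–445,290) and thumb slide (395,380) are untouched. The grip holds at 58 N, so I push.

Request:
{"name": "carry_out", "arguments": {"slide": [[-0.012,0,0],[-0.024,0,0],[-0.036,0,0],[-0.048,0,0],[-0.06,0,0],[-0.07,0,0],[-0.07,0,0]], "roll": [0,0,0,0,0,0,0], "claw": [0.01,0.01,0.01,0.01,0.01,0.01,0.01]}}

```text
clock: 5.68
position: [592.3, -128.2, 232.7]
ee_rot: [-0.664, 0.748, -0.001, 0.001]
contact_force: [-0.7, 1.6, 5.5]
gripper_width: 20.5
grasp_force: 58.7
```

```bash
python3 - <<'E'
from h import *
s=read_state();print(np.round(s["position"],1),s["contact_force"],s["gripper_width"],s["grasp_force"])
p=get_image("top")
for n in ("carrier_mid","carrier_knob","stop_point"):
  for q in place_of(p,n)[:1]: print(n,q["conf"],world(p,q["at"],92 if "knob" in n else 28).round(1))
E
```

```text
[ 592.3 -128.2  232.7] [-0.70564376  1.58437126  5.52063781] 20.48200281620106 58.68986964225769
```

Request:
{"name": "carry_out", "arguments": {"slide": [[-0.003,0,0],[-0.006,0,0],[-0.006,0,0]], "roll": [0,0,0], "claw": [0.01,0.01,0.01]}}

```text
clock: 6.25
position: [592.9, -123.5, 232.7]
ee_rot: [-0.664, 0.748, -0.001, 0.0]
contact_force: [-0.1, -1.7, 5.8]
gripper_width: 20.4
grasp_force: 58.7
```

Request:
{"name": "carry_out", "arguments": {"slide": [[-0.002,0,0],[-0.002,0,0]], "roll": [0,0], "claw": [0.01,0.01]}}

```text
clock: 6.5
position: [593.2, -121.3, 232.7]
ee_rot: [-0.664, 0.748, -0.001, 0.001]
contact_force: [-0.2, -1.5, 5.2]
gripper_width: 20.4
grasp_force: 58.7
```

Request:
{"name": "carry_out", "arguments": {"slide": [[-0.002,0,0],[-0.002,0,0]], "roll": [0,0], "claw": [0.01,0.01]}}

```text
clock: 6.75
position: [593.5, -118.9, 232.7]
ee_rot: [-0.664, 0.748, -0.001, 0.001]
contact_force: [-0.6, 1.0, 5.8]
gripper_width: 20.5
grasp_force: 58.7
```

Request:
{"name": "carry_out", "arguments": {"slide": [[-0.002,0,0],[-0.002,0,0]], "roll": [0,0], "claw": [0.01,0.01]}}

```text
clock: 7.0
position: [593.7, -116.7, 232.7]
ee_rot: [-0.664, 0.748, -0.001, 0.001]
contact_force: [-0.3, 0.9, 5.7]
gripper_width: 20.6
grasp_force: 58.7
```

Request:
{"name": "carry_out", "arguments": {"slide": [[-0.002,0,0],[-0.002,0,0]], "roll": [0,0], "claw": [0.01,0.01]}}

```text
clock: 7.25
position: [593.9, -115.0, 232.7]
ee_rot: [-0.664, 0.748, -0.001, 0.001]
contact_force: [-0.0, 0.0, 7.0]
gripper_width: 20.5
grasp_force: 58.7
```

Request:
{"name": "carry_out", "arguments": {"slide": [[-0.002,0,0],[-0.002,0,0]], "roll": [0,0], "claw": [0.01,0.01]}}

```text
clock: 7.5
position: [594.1, -113.8, 232.7]
ee_rot: [-0.664, 0.748, -0.001, 0.0]
contact_force: [0.3, -4.8, 6.6]
gripper_width: 20.4
grasp_force: 58.7
```

```bash
python3 - <<'E'
from h import *
s=read_state();print(np.round(s["position"],1),s["contact_force"],s["gripper_width"],s["grasp_force"])
for c in("top","side"):
 p=get_image(c)
 for n in ("carrier_mid","carrier_knob","stop_point","station"):
  for q in place_of(p,n)[:1]: print(c,n,q["conf"],np.round(q["at"]),world(p,q["at"],dict(carrier_knob=92,station=0).get(n,28)).round(1))
cv2.imwrite("pics/d.png",cv2.resize(p["img"][100:280,150:400,::-1],None,fx=3,fy=3))
E
```

```text
[ 594.1 -113.8  232.7] [ 0.28376888 -4.8236771   6.55804493] 20.418029749675615 58.667882680892944
top carrier_mid 0.24 [350. 189.] [ 598.9 -128.2   28. ]
top carrier_knob 0.54 [349. 189.] [ 589.4 -114.2   92. ]
top stop_point 0.37 [303. 152.] [697.7 -13.   28. ]
side carrier_mid 0.75 [272. 192.] [610.4 -10.6  28. ]
side carrier_knob 0.81 [297. 158.] [ 602.  -117.6   92. ]
side stop_point 0.6 [272. 194.] [603.7   0.8  28. ]
side station 0.69 [272. 202.] [ 6.043e+02 -3.000e-01  0.000e+00]
```

View pics/d.png

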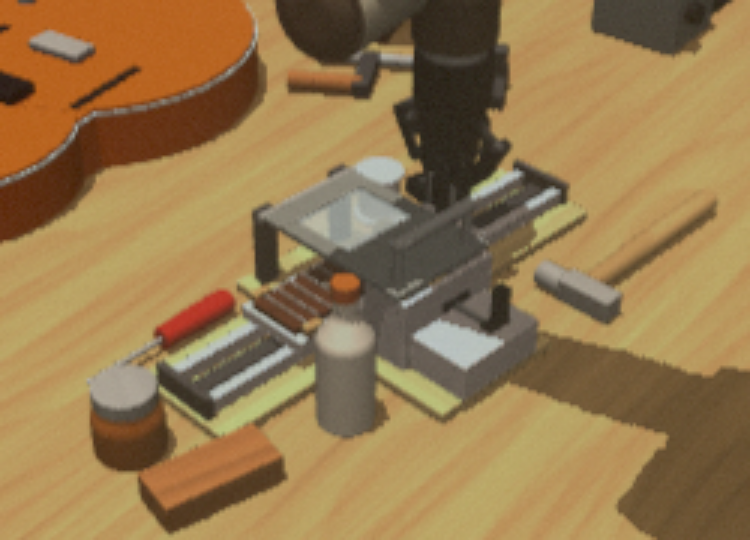

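The side view shows the carrier's far end out past the guard at about (275,300), glue, jar and block undisturbed. The forces changed sign along the way, so I'll check whether this is the detent by backing up a little.

Request:
{"name": "carry_out", "arguments": {"slide": [[0.002,0,0],[0.002,0,0]], "roll": [0,0], "claw": [0.01,0.01]}}

```text
clock: 8.25
position: [593.9, -115.1, 232.7]
ee_rot: [-0.664, 0.748, -0.001, 0.001]
contact_force: [-0.9, -0.6, 5.2]
gripper_width: 20.6
grasp_force: 58.7
```

Request:
{"name": "carry_out", "arguments": {"slide": [[0.002,0,0],[0.002,0,0]], "roll": [0,0], "claw": [0.01,0.01]}}

```text
clock: 8.5
position: [593.7, -116.7, 232.7]
ee_rot: [-0.664, 0.748, -0.001, 0.001]
contact_force: [-0.5, 1.9, 6.0]
gripper_width: 20.5
grasp_force: 58.8
```

Request:
{"name": "carry_out", "arguments": {"slide": [[-0.002,0,0],[-0.002,0,0]], "roll": [0,0], "claw": [0.01,0.01]}}

```text
clock: 8.75
position: [594.0, -114.9, 232.7]
ee_rot: [-0.664, 0.748, -0.001, 0.001]
contact_force: [0.0, -0.2, 5.7]
gripper_width: 20.6
grasp_force: 58.7
```

Request:
{"name": "carry_out", "arguments": {"slide": [[-0.002,0,0],[-0.003,0,0],[-0.003,0,0]], "roll": [0,0,0], "claw": [0.01,0.01,0.01]}}

```text
clock: 9.12
position: [594.2, -113.5, 232.7]
ee_rot: [-0.664, 0.748, -0.001, -0.0]
contact_force: [0.5, -7.2, 5.2]
gripper_width: 20.4
grasp_force: 58.6
```

Request:
{"name": "carry_out", "arguments": {"slide": [[-0.001,0,0],[-0.001,0,0],[-0.001,0,0]], "roll": [0,0,0], "claw": [0.01,0.01,0.01]}}

```text
clock: 9.5
position: [594.3, -112.4, 232.7]
ee_rot: [-0.664, 0.748, -0.001, -0.0]
contact_force: [0.3, -7.0, 5.0]
gripper_width: 20.2
grasp_force: 58.7
```

Ambiguous: this could be the ridge before the stop or the one after it. I'll probe backwards for the other ridge.

Request:
{"name": "carry_out", "arguments": {"slide": [[0.004,0,0],[0.008,0,0],[0.01,0,0]], "roll": [0,0,0], "claw": [0.01,0.01,0.01]}}

```text
clock: 9.88
position: [593.3, -119.7, 232.7]
ee_rot: [-0.664, 0.748, -0.0, 0.002]
contact_force: [-0.7, 5.2, 6.5]
gripper_width: 20.4
grasp_force: 58.8
```

Request:
{"name": "carry_out", "arguments": {"slide": [[0.002,0,0],[0.002,0,0]], "roll": [0,0], "claw": [0.01,0.01]}}

```text
clock: 10.12
position: [593.0, -122.6, 232.7]
ee_rot: [-0.664, 0.748, -0.001, 0.001]
contact_force: [-0.6, -0.8, 6.6]
gripper_width: 20.5
grasp_force: 58.8
```

Request:
{"name": "carry_out", "arguments": {"slide": [[0.002,0,0],[0.002,0,0]], "roll": [0,0], "claw": [0.01,0.01]}}

```text
clock: 10.38
position: [592.7, -125.0, 232.7]
ee_rot: [-0.664, 0.748, -0.001, 0.001]
contact_force: [-1.0, -1.1, 6.1]
gripper_width: 20.7
grasp_force: 58.7
```

Request:
{"name": "carry_out", "arguments": {"slide": [[0.002,0,0],[0.002,0,0]], "roll": [0,0], "claw": [0.01,0.01]}}

```text
clock: 10.62
position: [592.4, -126.8, 232.7]
ee_rot: [-0.664, 0.748, -0.001, 0.001]
contact_force: [-1.6, -0.3, 5.4]
gripper_width: 20.7
grasp_force: 58.8
```

```bash
python3 - <<'E'
from h import *
s=read_state();print(np.round(s["position"],1),s["contact_force"])
p=get_image("wrist"); cv2.imwrite("pics/e.png",p["img"][:,:,::-1])
T=wristT(s,p);W=cloud(p,T).reshape(-1,3); W=W[~np.isnan(W[:,0])]
ex=np.array([.9925,-.122]);ey=np.array([.122,.9925])
S=np.c_[(W[:,:2]-[607,0])@ex,(W[:,:2]-[607,0])@ey,W[:,2]]
g=S[(S[:,2]>84)&(S[:,2]<102)&(S[:,1]>-80)&(S[:,0]>-95)&(S[:,0]<75)]
print("guard edge y",len(g), np.percentile(g[:,1],[0,1,5,50]).round(1) if len(g) else "")
p=get_image("top");W=cloud(p).reshape(-1,3); W=W[~np.isnan(W[:,0])]
S=np.c_[(W[:,:2]-[607,0])@ex,(W[:,:2]-[607,0])@ey,W[:,2]]
for n,a,b,x0,x1 in(("plate",86,104,-70,70),("bar",128,148,-100,-70),("box",40,60,-170,-108)):
  g=S[(S[:,2]>a)&(S[:,2]<b)&(abs(S[:,1])<90)&(S[:,0]>x0)&(S[:,0]<x1)]
  print(n,len(g),g.min(0).round(1),g.max(0).round(1))
E
```

```text
[ 592.4 -126.8  232.7] [-1.61974406 -0.34642081  5.40953392]
guard edge y 0 
plate 47 [-69.3 -61.2  89.9] [-29.7  58.4  97.7]
bar 9 [-88.5  44.8 136.7] [-79.6  49.9 143. ]
box 165 [-170.    29.2   43.1] [-108.3   49.1   56. ]
```

The backward probe met a ridge at about y = -120, so the stop is near -115, which agrees with vision. I'll push back in with a slight overshoot, settle at -115, then let go.

Request:
{"name": "carry_out", "arguments": {"slide": [[-0.004,0,0],[-0.008,0,0],[-0.012,0,0],[-0.0128,0,0],[-0.0128,0,0],[-0.0128,0,0]], "roll": [0,0,0,0,0,0], "claw": [0.01,0.01,0.01,0.01,0.01,0.01]}}

```text
clock: 11.48
position: [594.0, -114.4, 232.7]
ee_rot: [-0.664, 0.748, -0.001, 0.001]
contact_force: [1.2, -1.5, 6.0]
gripper_width: 20.7
grasp_force: 58.7
```

Request:
{"name": "carry_out", "arguments": {"slide": [[0,0,0],[0,0,0],[0,0,0],[0,0,0],[0,0,-0.03],[0,0,-0.07],[0,0,-0.11],[0,0,-0.14]], "roll": [0,0,0,0,0,0,0,0], "claw": [0.05,0.06,0.06,0.06,0.06,0.06,0.06,0.06]}}

```text
clock: 12.48
position: [593.4, -114.2, 373.5]
ee_rot: [-0.664, 0.748, -0.001, 0.001]
contact_force: [1.4, 0.2, -0.0]
gripper_width: 59.8
grasp_force: 0.0
```

```bash
python3 - <<'E'
from h import *
s=read_state(); p=get_image("wrist"); T=wristT(s,p); print(np.round(s["position"],1))
Wi=cloud(p,T)
ex=np.array([.9925,-.122]);ey=np.array([.122,.9925])
for n,z in dict(carrier_knob=92,guard_handle=134,release_top=90,station=0,stop_point=28,carrier_mid=28).items():
  for q in place_of(p,n)[:1]:
    w=world(p,q["at"],z,T); print(n,round(q["conf"],2),np.round(q["at"]),w.round(1),"st",((w[:2]-[607,-1])@ex).round(1),((w[:2]-[607,-1])@ey).round(1))
W=Wi.reshape(-1,3);W=W[~np.isnan(W[:,0])]
k=W[(W[:,2]>86)&(W[:,2]<98)&(abs(W[:,0]-594)<20)&(abs(W[:,1]+115)<22)]; print("knob",len(k),k.mean(0).round(1),k.min(0).round(1),k.max(0).round(1))
cv2.imwrite("pics/f.png",p["img"][:,:,::-1])
E
```

```text
[ 593.4 -114.2  373.5]
carrier_knob 0.84 [258. 194.] [ 592.3 -110.8   92. ] st -1.2 -110.8
release_top 0.88 [434. 301.] [457.1  -0.7  90. ] st -148.8 -18.0
station 0.82 [256. 271.] [606.7   2.5   0. ] st -0.7 3.5
knob 637 [ 594.  -115.5   91.7] [ 583.4 -125.6   86.3] [ 604.8 -104.3   94.2]
```

View pics/f.png

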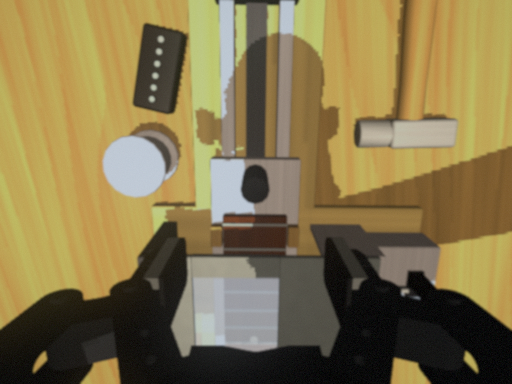

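The picture shows the knob at (256,183) on the carrier's end plate with the guard's window below it; spool, pickup and hammer are undisturbed.

```bash
python3 - <<'E'
from h import *
s=read_state(); p=get_image("wrist"); T=wristT(s,p)
W=cloud(p,T).reshape(-1,3);W=W[~np.isnan(W[:,0])]
ex=np.array([.9925,-.122]);ey=np.array([.122,.9925]); O=np.array([594,-115.5])
S=np.c_[(W[:,:2]-O)@ex,(W[:,:2]-O)@ey,W[:,2]]
g=S[(S[:,2]>86)&(S[:,2]<100)&(S[:,1]>25)&(abs(S[:,0])<35)]; print("guard edge from knob (55)",len(g),np.percentile(g[:,1],[0,1,3,10]).round(1),np.median(g[:,2]))
go([535,-30,372],173)
E
```

```text
guard edge from knob (55) 7905 [54.2 54.8 55.2 59.8] 93.17157169475328
slide [-0.0767  0.0679 -0.0018] roll 0.14
```

Knob to guard edge measures 54.5 mm against 55 nominal, so the carrier is seated at its stop. Next is the handle.

Request:
{"name": "carry_out", "arguments": {"slide": [[-0.05,0.03,0],[-0.1,0.055,0],[-0.113,0.084,0],[-0.113,0.084,0]], "roll": [0,0,0,0], "claw": [0.06,0.06,0.06,0.06]}}

```text
clock: 13.38
position: [522.1, 9.0, 371.0]
ee_rot: [-0.665, 0.747, 0.0, -0.001]
contact_force: [0.5, -0.5, -0.6]
gripper_width: 60.3
grasp_force: 0.0
```

```bash
python3 - <<'E'
from h import *
s=read_state(); p=get_image("wrist"); T=wristT(s,p); print(np.round(s["position"],1))
W=cloud(p,T).reshape(-1,3);W=W[~np.isnan(W[:,0])]
ex=np.array([.9925,-.122]);ey=np.array([.122,.9925]); O=np.array([607,-1])
S=np.c_[(W[:,:2]-O)@ex,(W[:,:2]-O)@ey,W[:,2]]
for n,a,b,x0,x1,y0,y1 in(("bar",128,146,-110,-60,-60,60),("rel",84,96,-165,-135,-40,10)):
  m=(S[:,2]>a)&(S[:,2]<b)&(S[:,0]>x0)&(S[:,0]<x1)&(S[:,1]>y0)&(S[:,1]<y1); g=S[m]
  if len(g):print(n,len(g),g.min(0).round(1),g.max(0).round(1),W[m].mean(0).round(1))
for n,z in dict(guard_handle=141,release_top=90).items():
  for q in place_of(p,n)[:1]: print(n,q["conf"],np.round(q["at"]),world(p,q["at"],z,T).round(1))
cv2.imwrite("pics/g.png",p["img"][:,:,::-1])
E
```

```text
[522.1   9.  371. ]
bar 3376 [-90.3 -51.6 132.8] [-76.3  50.2 143. ] [523.8   4.5 139.6]
rel 321 [-155.3  -25.6   84.1] [-141.3  -13.7   92.4] [458.1  -2.9  89.4]
guard_handle 0.64 [249. 208.] [525.3   5.6 141. ]
release_top 0.74 [338. 167.] [458.8  -1.3  90. ]
```

View pics/g.png

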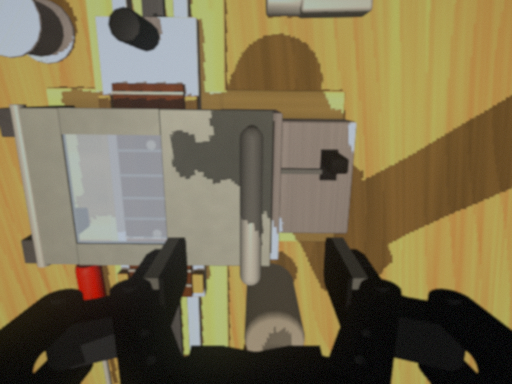

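The bar runs from (252,125) to (250,285), with the slide at (333,163) to its right and the glue bottle clear below. I'll descend and pinch the bar.

Request:
{"name": "carry_out", "arguments": {"slide": [[0,-0.002,0.03],[0,-0.002,0.06],[0,-0.002,0.08],[0,-0.002,0.082],[0,-0.002,0.082],[0,-0.002,0.082],[0,-0.002,0.082],[0,-0.002,0.082]], "roll": [0,0,0,0,0,0,0,0], "claw": [0.06,0.06,0.06,0.06,0.04,0.02,0.005,0.005]}}

```text
clock: 14.52
position: [524.7, 7.7, 290.4]
ee_rot: [-0.663, 0.748, 0.001, -0.001]
contact_force: [-6.4, 2.2, 6.2]
gripper_width: 12.2
grasp_force: 58.6
```

Request:
{"name": "carry_out", "arguments": {"slide": [[0,0,0],[0,0,0],[0,0,0],[0,0,0]], "roll": [0,0,0,0], "claw": [0.005,0.005,0.005,0.005]}}

```text
clock: 15.02
position: [524.7, 7.7, 290.4]
ee_rot: [-0.664, 0.748, 0.001, -0.001]
contact_force: [-5.4, 1.5, 5.9]
gripper_width: 12.0
grasp_force: 58.6
```

Request:
{"name": "carry_out", "arguments": {"slide": [[0,-0.0005,-0.002],[0,-0.001,-0.004],[0,-0.001,-0.004]], "roll": [0,0,0], "claw": [0.005,0.005,0.005]}}

```text
clock: 15.4
position: [525.6, 7.6, 292.9]
ee_rot: [-0.663, 0.748, 0.001, -0.001]
contact_force: [-4.5, 2.1, -1.4]
gripper_width: 11.8
grasp_force: 58.6
```

Request:
{"name": "carry_out", "arguments": {"slide": [[0,-0.001,-0.003],[0,-0.001,-0.004],[0,-0.001,-0.004]], "roll": [0,0,0], "claw": [0.005,0.005,0.005]}}

```text
clock: 15.78
position: [526.8, 7.4, 296.7]
ee_rot: [-0.663, 0.748, 0.001, -0.001]
contact_force: [-5.5, 2.7, -3.4]
gripper_width: 11.9
grasp_force: 58.5
```

Request:
{"name": "carry_out", "arguments": {"slide": [[0,-0.0003,-0.001],[0,-0.0003,-0.001]], "roll": [0,0], "claw": [0.005,0.005]}}

```text
clock: 16.02
position: [527.1, 7.4, 297.7]
ee_rot: [-0.663, 0.748, 0.001, -0.001]
contact_force: [-3.7, 3.1, -2.5]
gripper_width: 12.6
grasp_force: 58.5
```

Request:
{"name": "carry_out", "arguments": {"slide": [[0,-0.0004,-0.0015],[0,-0.0005,-0.002],[0,-0.0005,-0.002]], "roll": [0,0,0], "claw": [0.005,0.005,0.005]}}

```text
clock: 16.4
position: [527.7, 7.4, 299.8]
ee_rot: [-0.663, 0.748, 0.001, -0.001]
contact_force: [-4.3, 2.6, -3.3]
gripper_width: 12.1
grasp_force: 58.4
```

Request:
{"name": "carry_out", "arguments": {"slide": [[0,-0.0004,-0.0015],[0,-0.0005,-0.002],[0,-0.0005,-0.002]], "roll": [0,0,0], "claw": [0.005,0.005,0.005]}}

```text
clock: 16.77
position: [528.4, 7.2, 302.6]
ee_rot: [-0.664, 0.748, 0.0, -0.001]
contact_force: [-6.4, 2.7, -0.2]
gripper_width: 11.9
grasp_force: 58.4
```

It rose 12 mm with only a few newtons and no hard stop, so the catch is not holding it and the slide stays untouched. I'll swing the guard up along its arc.

Request:
{"name": "carry_out", "arguments": {"slide": [[0,-0.003,-0.008],[0,-0.007,-0.016],[0,-0.011,-0.024],[0,-0.015,-0.032],[0,-0.02,-0.039],[0,-0.0255,-0.0465],[0,-0.031,-0.0535],[0,-0.037,-0.06]], "roll": [0,0,0,0,0,0,0,0], "claw": [0.005,0.005,0.005,0.005,0.005,0.005,0.005,0.005]}}

```text
clock: 17.77
position: [564.1, 2.7, 363.5]
ee_rot: [-0.664, 0.748, 0.002, -0.002]
contact_force: [-10.5, 3.6, 3.7]
gripper_width: 11.7
grasp_force: 58.4
```

```bash
python3 - <<'E'
from h import *
s=read_state(); P=np.array(s["position"]); ex=np.array([.9925,-.122])
d=(P-[524.7,7.7,290.4]); x=-165+d[:2]@ex; z=46+d[2]
print(P.round(1),"x,z",x.round(1),z.round(1),"r",np.hypot(x,z).round(1),"theta",(np.degrees(np.arctan2(z,-x))-15.6).round(1),np.round(s["contact_force"],1),s["gripper_width"])
a=np.radians(15.6+50);t=np.array([-171.3*np.cos(a)-x,171.3*np.sin(a)-z]);print(t)
p=get_image("side"); cv2.imwrite("pics/i.png",cv2.resize(p["img"][80:280,150:400,::-1],None,fx=2.5,fy=2.5))
E
```

```text
[564.1   2.7 363.5] x,z -125.3 119.1 r 172.8 theta 27.9 [-10.5   3.6   3.7] 11.735851003571128
[54.52036349 36.92618928]
```

View pics/i.png

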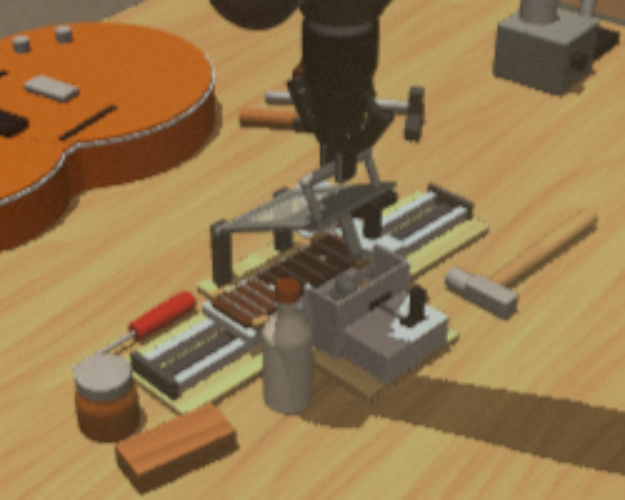

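The guard is up at about 28° in the gripper, the thumb slide still in its start place. Continuing to 50°.

Request:
{"name": "carry_out", "arguments": {"slide": [[0,-0.006,-0.007],[0,-0.0125,-0.013],[0,-0.0195,-0.0185],[0,-0.027,-0.024],[0,-0.0345,-0.029],[0,-0.042,-0.0335],[0,-0.053,-0.0385],[0,-0.053,-0.0385]], "roll": [0,0,0,0,0,0,0,0], "claw": [0.005,0.005,0.005,0.005,0.005,0.005,0.005,0.005]}}

```text
clock: 18.82
position: [619.1, -4.3, 406.3]
ee_rot: [-0.664, 0.748, -0.003, 0.002]
contact_force: [-7.3, 1.4, 9.3]
gripper_width: 11.7
grasp_force: 59.5
```

Request:
{"name": "carry_out", "arguments": {"slide": [[0,0,0],[0,0,0],[0,0,0],[0,0,0]], "roll": [0,0,0,0], "claw": [0.005,0.005,0.005,0.005]}}

```text
clock: 19.32
position: [618.6, -4.2, 406.0]
ee_rot: [-0.664, 0.748, -0.003, 0.002]
contact_force: [-5.8, 0.3, 9.1]
gripper_width: 11.9
grasp_force: 59.4
```

```bash
python3 - <<'E'
from h import *
s=read_state(); P=np.array(s["position"]); ex=np.array([.9925,-.122])
d=(P-[524.7,7.7,290.4]); x=-165+d[:2]@ex; z=46+d[2]
print(P.round(1),"r",np.hypot(x,z).round(1),"theta",(np.degrees(np.arctan2(z,-x))-15.6).round(1),np.round(s["contact_force"],1),s["gripper_width"])
p=get_image("side"); cv2.imwrite("pics/j.png",cv2.resize(p["img"][80:280,150:400,::-1],None,fx=2.5,fy=2.5))
E
```

```text
[618.6  -4.2 406. ] r 176.3 theta 50.9 [-5.8  0.3  9.1] 11.923696129227805
```

View pics/j.png

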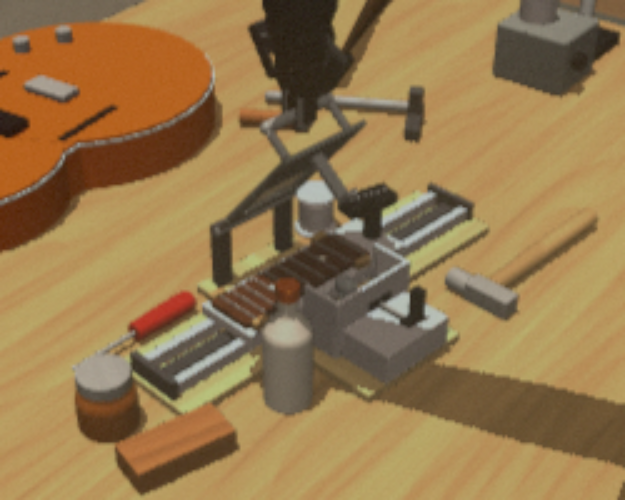

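The guard stands at about 50° in the gripper, with the carrier underneath and everything else in place.

```bash
python3 -c "
from bench import *
print(job_done())"
```

```text
the job is handed in; nothing more can be done
None
```

The carrier is at its stop under the guard, the tug showed the guard was not caught so I left the thumb slide alone, and I handed in with the gripper holding the guard at about 50°; no verdict came back.

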